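# Load the braked turntable

## Robot

A 6-joint arm with a two-finger parallel gripper is mounted at the origin on the work surface. World frame = base frame: x ahead of the robot, y to its left, z up, the work surface at z = 0. Lengths are in m, angles in rad, forces in N, time in s.
With the tool pointing down it reaches from about 0.325 to 0.9 m from the base axis. Payload 3.5 kg.
Tool frame: the origin (TCP) lies midway between the tips of the shut fingers; the grasp point (between the pads) lies 19 mm behind it; z points along the fingers, y is the direction in which the jaws open and shut (so a half turn about z gives the same grasp; the last joint's range is limited). The gripper opens to 85 mm and grips with 20 to 120 N. Pads are 22 mm wide; open, the fingers measure 114 mm over their backs; the gripper's body (76 mm by 85 mm) begins 54 mm behind the grasp point. The pads swing forward as they close: fully open they stand 13 mm farther back than shut.
Start: joints at [1.18, 0.276, -0.026, 1.268, 0, 1.467], TCP at [0.177, 0.599, 0.231] pointing down, gripper open.
Joint ranges: [-3.12, 3.12], [-0.85, 1.88], [-1.08, 1.24], [-1.95, 2.15], [-1.57, 1.53], [-3.14, 3.14]. Speed limits (rad/s): [2.57, 2.57, 3.14, 3.14, 3.14, 3.14].

## Interface

Orientations are given as a rotation vector (axis times angle).
In Python, from workcell import r, camera, camera_params, spot_in gives the robot as it stands.
- The arm moves only by the shell command python3 -m crank 'ROWS'. ROWS is a JSON object of lists of equal length, an entry for each row: "gripper": the finger opening in cm, from 0 to 8.54; "offset": the shift along the tool's x, y, z in cm, a list of three; "yaw": the turn about the tool's z in units of 5 degrees (1.0 is 5 degrees). A call has 1 to 20 rows; each row shifts and turns the commanded pose from where the row before left it, along the tool's axes as they then stand; what a row does not reach is not made up. A row lasts 1/12 s, in which the tool goes at most 41.7 mm and 7.16 degrees, less where a joint would pass 70% of its speed; a pose out of reach is approached as far as the arm can. A call is refused whole if a number of a shift passes 4.17 or a number of a turn 1, either way. A call with a gripper value outside its range is refused whole. The fingers move at their own pace and stop on an object; the grip force is fixed at half the most. Time passes only in rows, so rows that do not move let the fingers close. It gives the time, the measured TCP pose, the force and the opening at its end, in the units of the state.
- r.state(): the state, without advancing time (a new reading comes with each control period).
- camera(name): name is "scene" or "top" or "wrist"; returns the picture (384x512x3 uint8, blue, green, red); there is no depth.
- camera_params(name): a dict with "camera_matrix" (3x3 intrinsics, pixels), "world_from_camera" (4x4, takes a point from camera to world coordinates); the wrist camera has in their place "mount" (4x4, takes a point from camera to tool coordinates, whose origin is the TCP and whose axes are the flange's). Camera axes: x right, y up, looking along -z (the intrinsics and any distortion apply to the point x, -y, -z); pixel columns grow to the right and rows downward; lengths in m; the calibration is good to about 2 mm. A picture is of the moment at which its call begins: read the wrist's pose just before it. camera_params takes no time and is no camera call.
- r.hand_in(): hands the job in, once; it reports no verdict.
Trained networks look in the newest picture that a camera, given by its name, has taken for a name from the list of things; names that differ only in an ending like _2 or _b are one class to them, and where a whole thing is asked for, a point or a joint stands for the part that bears it (a point fixed in the world has none). Each returns a list of dicts, best first, with "score" (0 to 1); they miss things now and then, are a little off and sometimes report something else, mostly with a low value. They report only what shows in the picture. A call takes as long as a camera call. They do not tell look-alikes from the thing itself.
- spot_in(thing, camera): "location" ([column, row] in pixels, amid what is visible of it).
The state is a dict: "clock": time; "qpos": joint angles; "joint_velocities": joint speeds; "effort": joint torques, N m; "eef_pos": TCP position; "tool_rot": TCP orientation; "wrist_force": force on the tool from outside, world axes, zero at the start; "ft_torque": the same for the moment, N m; "gripper_width": finger opening in m.
Only numpy, scipy, OpenCV 4.12 (cv2) and the standard library are available. Lean on these libraries where they do the work, as an engineer would, in place of code of your own. Each camera call takes 0.05 s, during which the arm holds its last target. There are 200 camera calls.

## Task

Lift the turntable's brake lever up to its third notch, no further, and let go so that it holds by itself. Then stand the middle-sized of the three iron mould cups upright in the middle of the wheel and let go of it. Last, press the release button on the sloping face and keep it in until the lever has dropped fully back down; leave the other moulds and the glass, tin and paddle where they are.

Things in the scene. Friction and masses are not known exactly. Their poses are not given: they have to be found in the camera images.
- stand: Fixed turntable stand, base plate 215 x 400 x 12 mm. Origin on the table; at yaw 0 x points away from the robot, y left, z up. In this frame (mm): lever in the plane y = 0; wheel axis (0, 170); release button top (50, -82, 88); between lever and button an upright sheet heat guard at y = -62, x 0 to 100, 3 thick, up to z = 202. Cheeks hold the lever at x -10 to 110, up to z 110.
- lever_hinge (a point): Fixed hinge point of the brake lever, 100 mm above the table, at stand frame (50, 0, 100) mm. The hinge runs along the stand's y.
- lever_grip (a point): Middle of the lever's black rubber grip, a round bar 22 mm thick, 85 mm long, 160 mm from the hinge. At rest the lever points from the hinge toward the robot (stand -x), 0.15 rad above level; this point is then 124 mm up. It swings upward. Grip it across, fingers closing along the stand's y; it may turn between the pads. Lifting takes 3 to 8 N. Axes as the stand's at rest, turning with the lever.
- lever (a joint): Brake lever angle, rad: 0 down at rest, grows as lifted, stop 1.12. Ratchet notches at 0.2, 0.4, 0.6, 0.8, 1.0; each clicks in 0.03 past it: lift to about 0.69 and let go for the third. A pointer passes five ribs on the black quadrant, the third twice as long. Only with the button held in does it drop, by spring and weight, in under a second; button let go early: it catches at a notch.
- button_top (a point): Centre of the flat top of the round steel release button, 26 mm across, 14 mm proud of a face sloping 35 degrees. Site z: its outward axis, 35 degrees from vertical toward the stand's -y; point x: the stand's x. Press along -z, fingers closed, tool tilted likewise, the gripper's wide side along x: the heat guard 20 mm to the +y side, 114 mm higher, bars an upright gripper.
- release (a joint): Release button travel, m: 0 out, 0.010 fully in; frees the lever from about 0.007. Spring: about 2 N at the start, 4 N fully in, plus 1 N while it holds the lever. It also bobs in and out as notches click by.
- wheel_top (a point): Centre of the wheel's flat top face, a plain steel disc 180 mm across, 60 mm above the table, with a thin ring mark 68 mm across. The wheel turns freely until the brake bites at the third notch. Axes as the stand's.
- mould_mid: The mould to use: plain dark iron cup, open at the top, 50 mm outside diameter, 58 mm tall, wall 7 mm, about 0.4 kg. Origin at the centre of its underside, z up. The three moulds stand in a row, in any order, on a pale slab 15 mm thick, about 100 mm apart.
- mould_small: Look-alike mould cup, 40 mm diameter, 52 mm tall; origin at the centre of its underside. Leave it.
- mould_large: Look-alike mould cup, 60 mm diameter, 64 mm tall; origin at the centre of its underside. Leave it.
- tumbler: Bystander: green glass tumbler, 72 mm across, 95 mm tall, beyond the stand. Origin at the centre of its underside.
- tin: Bystander: plain metal tin, 72 mm across, 100 mm tall, to the right of the stand. Origin at the centre of its underside.
- paddle: Bystander: hand spatula lying flat on the table to the right and near side of the stand, about 0.25 m long. Origin at its underside, about its middle.
Things that resemble listed ones, but are neither listed nor needed, are in the scene too. Leave any blue, red or yellow look-alike of the mould_mid alone.

How it is judged:
By the outcome, as a careful person would: the job done as asked, in the order asked, and still so for the second after the job is handed in, with the robot touching nothing.
It also fails if it takes over 67 s, if anything falls off the work surface, if the arm or the gripper's body presses on something with over 40 N, if the wrist force passes 120 N, or if a joint passes its speed limit or range.

## Working session

There is one attempt and no reset: what is moved stays moved. The work goes in short steps, Python scripts to look and compute and a shell command to move; the robot and the scene stay as the last step left them, time stands still between calls to the robot, and variables do not carry over. Pictures are saved under pics/ and viewed, about 8 in all and at most 12, crops included, and the job is handed in when it is done.

```bash
mkdir -p pics; ls
python3 - <<'E'
from workcell import r,camera,camera_params,spot_in
import cv2,numpy as np
print(r.state())
for c in("scene","top"):
    im=camera(c);cv2.imwrite(f"pics/{c}0.png",im)
    p=camera_params(c);print(c,{k:np.round(v,4).tolist() if not isinstance(v,str) else v for k,v in p.items()})
    for t in("stand","lever_grip","button_top","wheel_top","mould_mid","tin","tumbler","paddle"):
        print(t,[(np.round(d["location"],1).tolist(),round(d["score"],2)) for d in spot_in(t,c)][:6])
a=cv2.imread("pics/scene0.png");b=cv2.imread("pics/top0.png")
print(camera_params("wrist"))
E
```

```text
pics
{'clock': 0.0, 'qpos': array([ 1.17959858e+00,  2.77164630e-01, -2.79022616e-02,  1.26804032e+00,
        2.68872061e-06,  1.46736191e+00]), 'joint_velocities': array([ 0.00010973,  0.00205077, -0.00051861, -0.00169274,  0.0009453 ,
        0.00020234]), 'effort': array([ 1.78181559e-03, -4.45510876e+01,  2.95200670e+01,  1.63080508e-02,
       -1.56409778e-04, -1.16033178e-05]), 'eef_pos': array([0.17710156, 0.59854518, 0.23013003]), 'tool_rot': array([-0.45037784, -3.1085658 ,  0.00351782]), 'wrist_force': array([0.44629009, 0.05125389, 0.63323227]), 'ft_torque': array([-0.00363862, -0.02945482, -0.01467586]), 'gripper_width': 0.08515778548645618}
scene {'camera_matrix': [[465.9356, 0.0, 242.8015], [0.0, 465.9356, 188.987], [0.0, 0.0, 1.0]], 'world_from_camera': [[0.1059, -0.6906, 0.7154, 1.5339], [0.9942, 0.0882, -0.0619, -0.1056], [-0.0204, 0.7178, 0.6959, 1.0611], [0.0, 0.0, 0.0, 1.0]]}
stand [([233.1, 213.4], 0.83)]
lever_grip [([207.1, 184.3], 0.78)]
button_top [([182.8, 210.8], 0.57)]
wheel_top [([231.0, 210.7], 0.85), ([180.9, 205.3], 0.43)]
mould_mid [([385.1, 165.6], 
[... 700 characters left out ...]
.2], 0.59), ([122.4, 177.5], 0.49)]
tin [([385.4, 167.3], 0.88), ([273.6, 183.0], 0.44)]
tumbler [([264.8, 117.5], 0.81)]
paddle [([378.0, 218.5], 0.84), ([276.2, 183.3], 0.4)]
{'camera_matrix': array([[293.05328966,   0.        , 257.6882382 ],
       [  0.        , 293.05328966, 194.48475526],
       [  0.        ,   0.        ,   1.        ]]), 'mount': array([[-4.78049320e-04,  9.56875887e-01,  2.90496659e-01,
         7.45801994e-02],
       [ 9.99999886e-01,  4.62897444e-04,  1.20875274e-04,
         3.29244080e-04],
       [-1.88075261e-05,  2.90496683e-01, -9.56875999e-01,
        -1.42227685e-01],
       [ 0.00000000e+00,  0.00000000e+00,  0.00000000e+00,
         1.00000000e+00]])}
```

View pics/scene0.png

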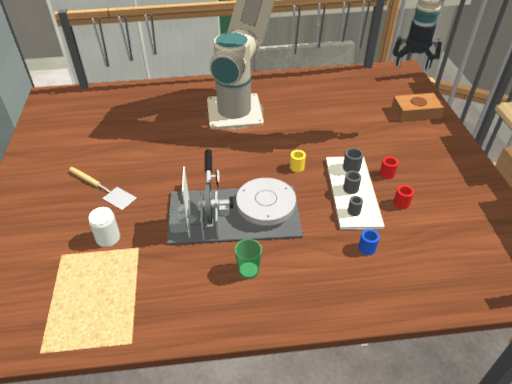

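View pics/top0.png

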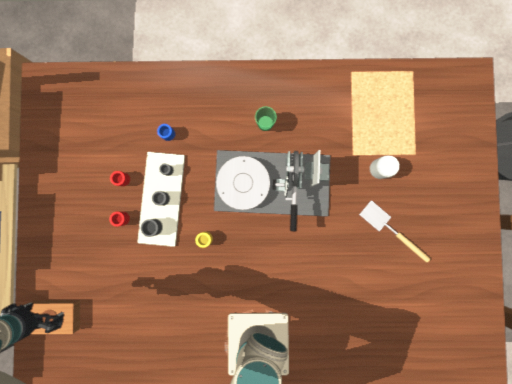

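The pictures show the stand in the middle: wheel at top-view (243,183), lever grip at (294,217), guard at (317,167). The iron moulds stand on the slab at top-view (166,169), (161,198) and (151,227), small to large. Next I'll fit the stand pose and check it with an overlay.

```bash
cat > h.py <<'E'
import numpy as np,cv2
from scipy.spatial.transform import Rotation as R
from workcell import r,camera,camera_params,spot_in
def cam(c,st=None):
    p=camera_params(c);K=p["camera_matrix"]
    if c=="wrist":
        T=np.eye(4);T[:3,:3]=R.from_rotvec(st["tool_rot"]).as_matrix();T[:3,3]=st["eef_pos"];M=T@p["mount"]
    else:M=p["world_from_camera"]
    return np.array(K),np.array(M),p.get("distortion")
def proj(C,P):
    K,M,_=C;q=(np.atleast_2d(P)-M[:3,3])@M[:3,:3];q=q*[1,-1,-1];u=q@K.T;return u[:,:2]/u[:,2:]
def plane(C,uv,z):
    K,M,_=C;d=np.linalg.solve(K,[uv[0],uv[1],1])*[1,-1,-1];d=M[:3,:3]@d;o=M[:3,3];return o+d*(z-o[2])/d[2]
E
python3 - <<'E'
from h import *
from scipy.optimize import least_squares
Ct=cam("top");Cs=cam("scene")
im={c:cv2.imread(f"pics/{c}0.png") for c in("top","scene")}
# wheel bright blobs
# corners clicked: top
L={"l":(-107.5,200),}
obs=[]
for nm,uv in {(107.5,200,12):(216,151.5),(107.5,-200,12):(329,153),(-107.5,-200,12):(329,215),(-107.5,200,12):(215.5,211.5),(0,170,60):(243,183)}.items():
    print(nm,np.round(plane(Ct,uv,nm[2]/1000),4))
print("wheel scene",plane(Cs,(266,201),.06))
for uv,h in(((166,169),.052),((161,198),.058),((151,227.5),.064)):print("mould top",np.round(plane(Ct,uv,.015+h),4))
for uv,h in(((355.5,201),.052),((352.5,178),.058),((353,156),.064)):print("mould scene",np.round(plane(Cs,uv,.015+h),4))
print("grip top",plane(Ct,(294,217),.135),"scene",plane(Cs,(208,160),.135))
A=cv2.resize(im["top"][130:250,130:340],None,fx=3.8,fy=3.8,interpolation=cv2.INTER_CUBIC)
cv2.imwrite("pics/topc.png",A)
E
```

```text
(107.5, 200, 12) [0.664  0.1441 0.012 ]
(107.5, -200, 12) [ 0.6556 -0.2531  0.012 ]
(-107.5, -200, 12) [ 0.4385 -0.2494  0.012 ]
(-107.5, 200, 12) [0.4531 0.1458 0.012 ]
(0, 170, 60) [0.5489 0.0473 0.06  ]
wheel scene [0.56511187 0.04710914 0.06      ]
mould top [0.5975 0.3065 0.067 ]
mould top [0.4997 0.321  0.073 ]
mould top [0.402  0.3519 0.079 ]
mould scene [0.6052 0.3091 0.067 ]
mould scene [0.5126 0.3251 0.073 ]
mould scene [0.4168 0.3527 0.079 ]
grip top [ 0.43511364 -0.11673689  0.135     ] scene [ 0.44168072 -0.11536265  0.135     ]
```

View pics/topc.png

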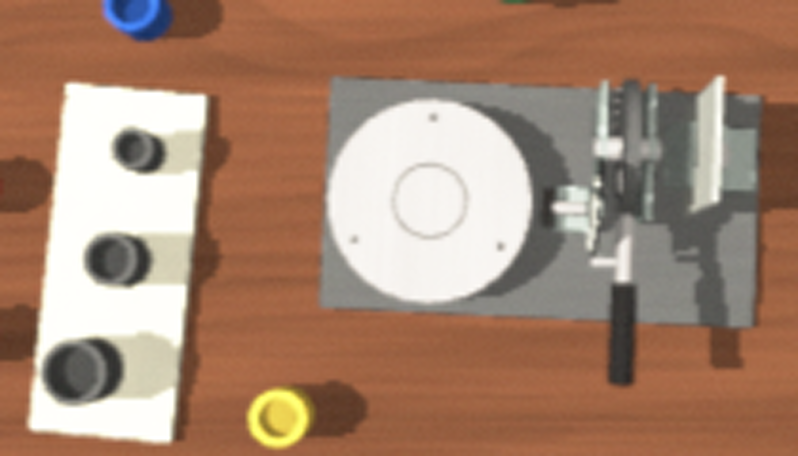

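Wheel centre is at crop (430,200), the plate corners are at crop (330,78), (762,95), (753,327) and (320,306), and the mid mould is at crop (117,259). Now I'll fit these.

Run:
```python
from h import *
from scipy.optimize import least_squares
Ct=cam("top");Cs=cam("scene")
f=lambda x,y:np.array([(x+.5)/3.8-.5+130,(y+.5)/3.8-.5+130])
im=cv2.imread("pics/scene0.png")
g=im.min(2);m=((g>150)).astype(np.uint8);m[:, :236]=0
n,l,s,c=cv2.connectedComponentsWithStats(m);i=l[190,280];print(s[i],c[i])
cn=max(cv2.findContours((l==i).astype(np.uint8),0,1)[0],key=len);e=cv2.fitEllipse(cv2.convexHull(cn));print(e)
O=[((107.5,200,12),f(330,78),Ct),((107.5,-200,12),f(762,95),Ct),((-107.5,-200,12),f(753,327),Ct),((-107.5,200,12),f(320,306),Ct),((0,170,60),f(430,200),Ct),((0,170,60),e[0],Cs)]
def W(p,q):
    q=np.array(q)/1000;c,s=np.cos(p[2]),np.sin(p[2]);return np.array([p[0]+c*q[0]-s*q[1],p[1]+s*q[0]+c*q[1],q[2]])
F=lambda p:np.concatenate([proj(C,W(p,q))[0]-uv for q,uv,C in O])
s=least_squares(F,[.555,-.12,-.03],loss="soft_l1");print(s.x,np.round(F(s.x),1))
p=s.x
for n,q in dict(hinge=(50,0,100),grip=(50-160*np.cos(.15),0,124),wheel=(0,170,60),button=(50,-82,88)).items():print(n,np.round(W(p,q),4),proj(Ct,W(p,q)),proj(Cs,W(p,q)))
print("mould",plane(Ct,f(116,258),.073))
x=cv2.resize(im[140:230,160:380],None,fx=3.6,fy=3.6,interpolation=cv2.INTER_CUBIC);
for q in ((107.5,200,12),(107.5,-200,12),(-107.5,200,12),(50-160*np.cos(.15),0,124),(50,-82,88),(50,0,100),(0,-62,202),(100,-62,202)):
    u=(proj(Cs,W(p,q))[0]-[160,140])*3.6;cv2.circle(x,tuple(int(v) for v in u),3,(0,255,255),1)
cv2.imwrite("pics/scc.png",x)
```

```text
[ 236  178   60   43 2072] [266.12451737 198.89913127]
((266.40386962890625, 199.05856323242188), (43.462188720703125, 61.15977478027344), 95.60565185546875)
[ 0.55248802 -0.05461999 -0.04825968] [  0.7  -0.2   0.7  -0.1   1.2   0.2   0.4   0.9 -19.9  -2.6  21.7  -1.1]
hinge [ 0.6024 -0.057   0.1   ] [[274.19748903 165.66376518]] [[232.100884   203.72320681]]
grip [ 0.4444 -0.0494  0.124 ] [[272.52995405 214.1281187 ]] [[229.69616763 161.48369423]]
wheel [0.5607 0.1152 0.06  ] [[222.89573368 179.66044337]] [[288.14123455 197.93536215]]
button [ 0.5985 -0.1389  0.088 ] [[298.85899204 167.08135124]] [[203.86676902 208.19985829]]
mould [0.50128969 0.32385536 0.073     ]
```

View pics/scc.png

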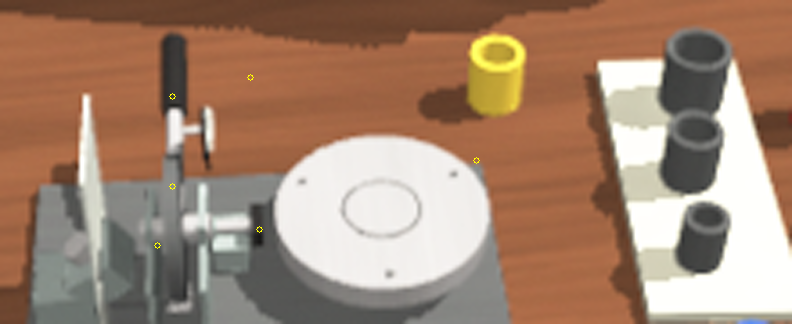

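The plate isn't centred on the lever, so I'll refit with its offset free.

```bash
cat >> h.py <<'E'
def W(p,q):
    q=np.array(q)/1000;c,s=np.cos(p[2]),np.sin(p[2]);return np.array([p[0]+c*q[0]-s*q[1],p[1]+s*q[0]+c*q[1],q[2]])
E
python3 - <<'E'
from h import *
from scipy.optimize import least_squares
Ct=cam("top");Cs=cam("scene")
f=lambda x,y:np.array([(x+.5)/3.8-.5+130,(y+.5)/3.8-.5+130])
g=lambda x,y:np.array([(x+.5)/3.6-.5+160,(y+.5)/3.6-.5+140])
O=[((107.5,200,12),f(330,78),Ct,1),((107.5,-200,12),f(762,95),Ct,1),((-107.5,-200,12),f(753,327),Ct,1),((-107.5,200,12),f(320,306),Ct,1),((0,170,60),f(430,200),Ct,0),((0,170,60),g(381.5,209),Cs,0),((-107.5,-200,12),g(40,186),Cs,1)]
a=.15;c,s=np.cos(a),np.sin(a)
tip=(50-202*c,0,100+202*s)
O+=[(tip,f(621,382),Ct,0),(tip,g(173,40),Cs,0)]
F=lambda p:np.concatenate([proj(C,W(p,np.array(q)+k*np.array([p[3],p[4],0])*1000))[0]-uv for q,uv,C,k in O])
s=least_squares(F,[.555,-.12,-.03,0,.06],loss="soft_l1");print(s.x,np.round(F(s.x),1))
p=s.x
print("tip only",plane(Ct,f(621,382),tip[2]/1000),plane(Cs,g(173,40),tip[2]/1000))
for n,q in dict(hinge=(50,0,100),grip=(50-160*c,0,124),wheel=(0,170,60),button=(50,-82,88),guard=(0,-62,202)).items():print(n,np.round(W(p,q),4),f"{(proj(Ct,W(p,q))[0]-130)*3.8}",(proj(Cs,W(p,q))[0]-[160,140])*3.6)
print("mould",plane(Ct,f(116,258),.073),plane(Cs,g(695,132),.073))
E
```

```text
[ 0.54244185 -0.12171534 -0.05172931  0.00725748  0.07052149] [-0.  -0.6 -0.  -0.1  0.2  0.2 -0.6  0.4 -0.   0.1  0.1  0.  -0.4 -0.2
  0.1  0.2  0.   0.3]
tip only [ 0.39350905 -0.11367315  0.1301865 ] [ 0.39117689 -0.11402206  0.1301865 ]
hinge [ 0.5924 -0.1243  0.1   ] [626.17014158 146.5633117 ] [174.68245742 228.02298059]
grip [ 0.4344 -0.1161  0.124 ] [621.30297783 331.18642866] [172.39895575  76.34049379]
wheel [0.5512 0.0481 0.06  ] [428.48386014 198.79442095] [380.38094416 207.78393503]
button [ 0.5881 -0.2062  0.088 ] [719.28113419 152.18468395] [ 73.6670437  243.85287329]
guard [ 0.5392 -0.1836  0.202 ] [714.12831855 199.53155155] [85.47303866 94.88264793]
mould [0.50128969 0.32385536 0.073     ] [0.50508901 0.32780056 0.073     ]
```

The fit residuals are under 0.7 px. The stand is at (0.542, -0.122) with yaw -0.052, and the mid mould is at about (0.503, 0.326). Moves can't tilt the tool, so I'll press the button with one finger of the open gripper. That finger stands outside the body, so the body clears the guard. First I'll align and move, passing the moulds.

```bash
python3 -m crank '{"gripper":[8.5,8.5,8.5,6,6,6,6,6,6,6,6,6,6,6],"yaw":[-0.9,-0.9,-0.9,0,0,0,0,0,0,0,0,0,0,0],"offset":[[0,0,0],[0,0,0],[0,0,0],[-2.4,-2.7,-0.2],[-2.4,-2.7,-0.2],[-2.4,-2.7,-0.2],[-2.4,-2.7,-0.2],[-2.4,-2.7,-0.2],[-2.4,-2.7,-0.2],[-2.4,-2.7,-0.2],[-2.4,-2.7,-0.2],[-2.4,-2.7,-0.2],[-2.4,-2.7,-0.2],[0,0,0]]}'
python3 - <<'E'
from h import *
st=r.state();im=camera("wrist");cv2.imwrite("pics/w1.png",im)
C=cam("wrist",st);print(R.from_rotvec(st["tool_rot"]).as_matrix().round(3),st["eef_pos"])
print([(np.round(d["location"]),plane(C,d["location"],.05).round(4),d["score"]) for d in spot_in("mould_mid","wrist")])
E
```

```text
clock: 2.07
eef_pos: [0.4067, 0.3133, 0.2521]
tool_rot: [0.092, 3.137, -0.002]
wrist_force: [0.4, 0.4, -1.3]
gripper_width: 0.0603
[[-0.998  0.059  0.003]
 [ 0.059  0.998 -0.001]
 [-0.003 -0.001 -1.   ]] [0.40670119 0.31333426 0.25206479]
[(array([148., 135.]), array([0.3584, 0.1888, 0.05  ]), 0.97), (array([386., 180.]), array([0.4289, 0.4676, 0.05  ]), 0.93), (array([379., 272.]), array([0.5555, 0.4667, 0.05  ]), 0.86), (array([275., 243.]), array([0.504 , 0.3301, 0.05  ]), 0.85)]
```

View pics/w1.png

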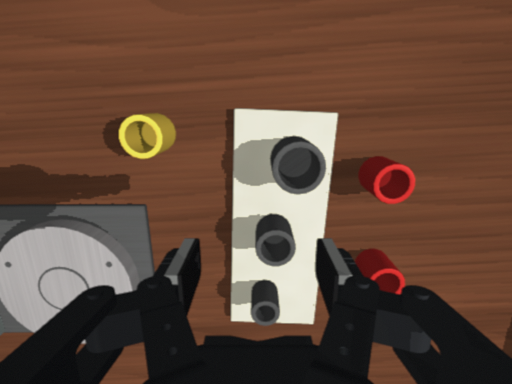

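The mid mould's rim centre is at (275,247) between the large (298,165) and small (265,312), and the wheel ring is centred at (64,290).

```bash
cat >> h.py <<'E'
P=[.54244,-.12172,-.05173]
def go(t):
    st=r.state();M=R.from_rotvec(st["tool_rot"]).as_matrix();return (M.T@(np.array(t)-st["eef_pos"])*100).round(2)
def lev(q,l=160): a=.15+q;return W(P,(50-l*np.cos(a),0,100+l*np.sin(a)))
E
python3 - <<'E'
from h import *
st=r.state();C=cam("wrist",st)
print(plane(C,(275,247),.073),plane(C,(298,166),.079),plane(C,(64,290),.06),W(P,(0,170,60)))
print(lev(0),go(lev(0)+[0,0,.08]),[(q,(lev(q)-lev(0)).round(4)) for q in(.23,.46,.69)])
E
```

```text
[0.4942451  0.33268951 0.073     ] [0.39499777 0.3612821  0.079     ] [0.54798076 0.05258071 0.06      ] [0.55123018 0.04805259 0.06      ]
[ 0.43438137 -0.11612514  0.1239101 ] [ -5.44 -43.     4.74] [(0.23, array([ 0.0096, -0.0005,  0.0354])), (0.46, array([ 0.027 , -0.0014,  0.0677])), (0.69, array([ 0.0513, -0.0027,  0.0952]))]
```

```bash
python3 -m crank '{"gripper":[6,6,6,6,6,6,6,6,6,6,6,6,6,6],"yaw":[0.1,0,0,0,0,0,0,0,0,0,0,0,0,0],"offset":[[-0.5,-3.9,0],[-0.5,-3.9,0],[-0.5,-3.9,0],[-0.5,-3.9,0],[-0.5,-3.9,0],[-0.5,-3.9,0],[-0.5,-3.9,0],[-0.5,-3.9,0],[-0.5,-3.9,0.5],[-0.5,-3.9,1.5],[-0.4,-4,2.5],[0,0,1.5],[0,0,0],[0,0,0]]}'
python3 - <<'E'
from h import *
st=r.state();im=camera("wrist");cv2.imwrite("pics/w2.png",im)
C=cam("wrist",st);print(R.from_rotvec(st["tool_rot"]).as_matrix().round(3),st["eef_pos"])
print([(np.round(d["location"]),plane(C,d["location"],.124).round(4),d["score"]) for d in spot_in("lever_grip","wrist")],go(lev(0)-[0,0,.019]))
print("expected grip px",proj(C,[lev(0),lev(0,118),lev(0,202)]))
E
```

```text
clock: 3.33
eef_pos: [0.43, -0.1089, 0.1937]
tool_rot: [-0.094, -3.138, -0.003]
wrist_force: [0.0, 0.7, 0.4]
gripper_width: 0.0598
[[-0.998  0.06  -0.003]
 [ 0.06   0.998  0.002]
 [ 0.003  0.002 -1.   ]] [ 0.43000741 -0.10890339  0.19368818]
[(array([250., 231.]), array([ 0.4493, -0.1155,  0.124 ]), 0.71)] [-0.32 -0.7   9.04]
expected grip px [[248.02071317 213.25870963]
 [249.16211931 257.48605088]
 [246.68205428 161.38819501]]
```

View pics/w2.png

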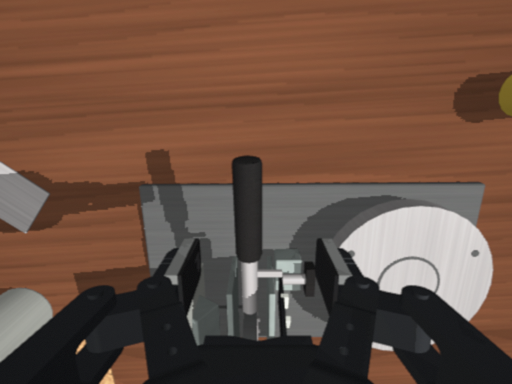

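The grip spans (247,158)–(249,261), which matches the prediction to about 3 px. I'll descend and close.

```bash
python3 -m crank '{"gripper":[6,6,6,6,6,1,1,1,1,1,1,1,1],"yaw":[0,0,0,0,0,0,0,0,0,0,0,0,0],"offset":[[-0.1,-0.3,1],[-0.1,-0.3,2.5],[-0.1,-0.1,2.5],[0,0,2],[0,0,1],[0,0,0],[0,0,0],[0,0,0],[0,0,0],[0,0,0],[0,0,0],[0,0,0],[0,0,0]]}'
python3 -c "
from h import *
print(go(lev(0)-[0,0,.019]))"
```

```text
clock: 4.52
eef_pos: [0.4348, -0.1169, 0.106]
tool_rot: [0.094, 3.137, 0.002]
wrist_force: [0.3, 4.2, 7.0]
gripper_width: 0.0203
[0.04 0.08 0.11]
```

```bash
python3 -m crank '{"gripper":[1,1,1,1,1,1,1,1,1,1],"yaw":[0,0,0,0,0,0,0,0,0,0],"offset":[[-0.19,0,-0.9],[-0.19,0,-0.9],[-0.29,0,-0.87],[-0.29,0,-0.87],[-0.39,0,-0.83],[-0.39,0,-0.83],[-0.48,0,-0.78],[-0.48,0,-0.78],[0,0,0],[0,0,0]]}'
python3 -c "
from h import *
st=r.state()
print(st['eef_pos']-[.4348,-.1169,.106],go(np.array([.4348,-.1169,.106])+lev(.69)-lev(0)))"
```

```text
clock: 5.35
eef_pos: [0.4611, -0.1183, 0.1724]
tool_rot: [0.095, 3.139, 0.003]
wrist_force: [3.7, 3.7, -8.1]
gripper_width: 0.02
[ 0.0262595  -0.00143455  0.06641618] [-2.51  0.03 -2.88]
```

```bash
python3 -m crank '{"gripper":[1,1,1,1,1,1,1],"yaw":[0,0,0,0,0,0,0],"offset":[[-0.57,0,-0.74],[-0.57,0,-0.74],[-0.65,0,-0.67],[-0.68,0,-0.68],[0,0,0],[0,0,0],[0,0,0]]}'
python3 - <<'E'
from h import *
st=r.state();d=st['eef_pos']-[.4348,-.1169,.106];print(d)
g=lev(0)+d; v=W(P,(50,0,100)); print("q",np.arctan2(g[2]-.1,np.hypot(*(g-v)[:2]))-.15)
im=camera("scene");cv2.imwrite("pics/s2.png",cv2.resize(im[90:240,160:310],None,fx=4,fy=4,interpolation=cv2.INTER_CUBIC))
C=cam("scene")
for q in(.6,.69,.8):print(q,(proj(C,lev(q,202))[0]-[160,90])*4)
E
```

```text
clock: 5.93
eef_pos: [0.4837, -0.1196, 0.1986]
tool_rot: [-0.094, -3.137, -0.003]
wrist_force: [3.4, 4.3, -18.3]
gripper_width: 0.0201
[ 0.04889537 -0.002663    0.09256815]
q 0.6674740247816403
0.6 [180.18786443 175.11920599]
0.69 [178.75291233 171.93038952]
0.8 [177.11873652 171.07883465]
```

```bash
python3 -m crank '{"gripper":[1,1,6,6,6,6,6,6],"yaw":[0,0,0,0,0,0,0,0],"offset":[[-0.27,0,-0.25],[0,0,0],[0,0,0],[0,0,0],[0,0,0],[0,0,0],[0,0,0],[0,0,0]]}'
python3 - <<'E'
from h import *
im=camera("scene");cv2.imwrite("pics/s3.png",cv2.resize(im[90:240,160:310],None,fx=4,fy=4,interpolation=cv2.INTER_CUBIC))
st=r.state();im=camera("wrist");cv2.imwrite("pics/w3.png",im)
C=cam("wrist",st)
for q in(.4,.6,.8):print(q,proj(C,[lev(q,118),lev(q,202)]).round(0).tolist())
C=cam("scene")
for q in(.4,.6,.8):print(q,((proj(C,[lev(q,118),lev(q,202)])-[160,90])*4).round(0).tolist())
a=cv2.imread("pics/s3.png")[:,150:500];b=cv2.resize(im,None,fx=.85,fy=.85);h=np.zeros((600,350+b.shape[1],3),np.uint8);h[:,:350]=a;h[:b.shape[0],350:]=b;cv2.imwrite("pics/c3.png",h)
E
```

```text
clock: 6.65
eef_pos: [0.4887, -0.1213, 0.2044]
tool_rot: [0.096, 3.137, -0.002]
wrist_force: [-0.1, -0.4, -0.3]
gripper_width: 0.0602
0.4 [[260.0, 225.0], [260.0, 120.0]]
0.6 [[261.0, 258.0], [261.0, 189.0]]
0.8 [[261.0, 297.0], [263.0, 300.0]]
0.4 [[188.0, 297.0], [184.0, 190.0]]
0.6 [[186.0, 290.0], [180.0, 175.0]]
0.8 [[184.0, 290.0], [177.0, 171.0]]
```

View pics/c3.png

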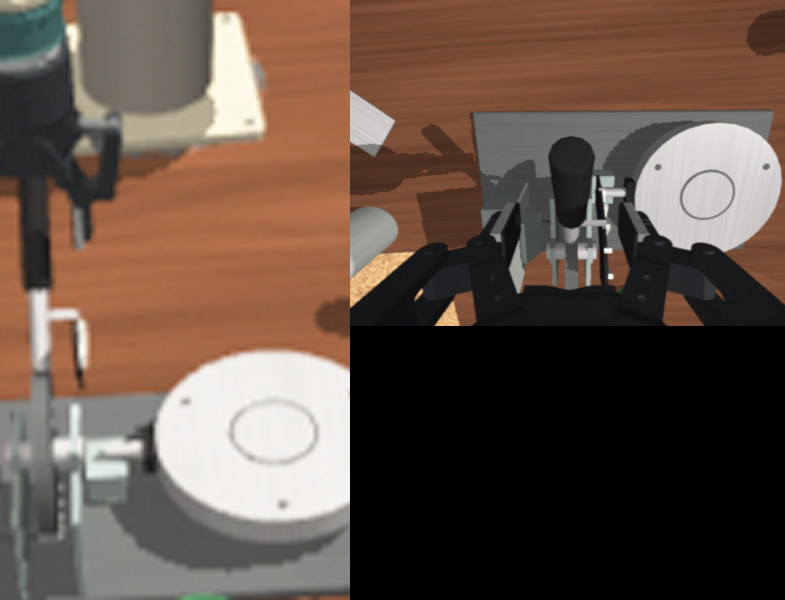

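In the wrist view the grip spans wrist rows 188–261, against 189–258 predicted for 0.60, so the third notch is holding. Next is the mould.

```bash
python3 -m crank '{"gripper":[6,6,7,8.5,8.5,8.5,8.5,8.5,8.5,8.5,8.5,8.5,8.5,8.5,8.5,8.5,8.5],"yaw":[0,0,0,0,0,0,0,0,0,0,0,0,0,0,0,0,0],"offset":[[0,0,-3],[0,0,-3.5],[0.6,3,-0.5],[0.6,3.8,0],[0.6,3.8,0],[0.6,3.8,0],[0.6,3.8,0],[0.6,3.8,0],[0.6,3.8,0.5],[0.6,3.8,1],[0.6,3.8,1.5],[0.6,3.8,1.5],[0.6,3.8,1.5],[0.8,3.3,1.5],[0,0,2],[0,0,0],[0,0,0]]}'
python3 - <<'E'
from h import *
st=r.state();im=camera("wrist");cv2.imwrite("pics/w4.png",im)
C=cam("wrist",st);print(R.from_rotvec(st["tool_rot"]).as_matrix().round(3),st["eef_pos"])
print([(np.round(d["location"]),plane(C,d["location"],.05).round(4),d["score"]) for d in spot_in("mould_mid","wrist")])
# rim by dark segmentation on slab
print(proj(C,[[.4995,.3265,.073]]))
E
```

```text
clock: 8.17
eef_pos: [0.4395, 0.3255, 0.1767]
tool_rot: [-0.094, -3.137, 0.004]
wrist_force: [-0.7, -0.3, 0.1]
gripper_width: 0.0851
[[-0.998  0.06  -0.003]
 [ 0.06   0.998 -0.002]
 [ 0.003 -0.003 -1.   ]] [0.43951141 0.32553101 0.17666931]
[(array([264., 248.]), array([0.5038, 0.3283, 0.05  ]), 0.98), (array([403., 275.]), array([0.5433, 0.4716, 0.05  ]), 0.92), (array([410., 169.]), array([0.43 , 0.469, 0.05 ]), 0.72)]
[[262.44678814 255.85622407]]
```

View pics/w4.png

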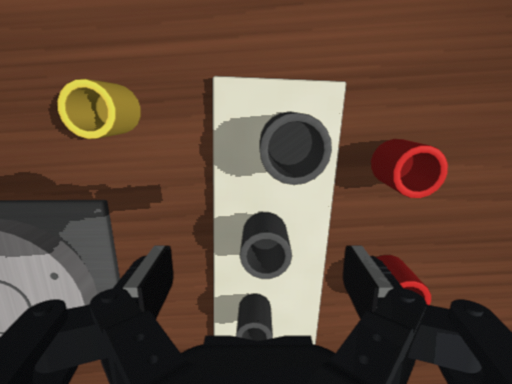

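Rim centre is at (265,254), giving about (0.499, 0.328). I'll move over it, descend and grasp.

```bash
python3 -m crank '{"gripper":[8.5,8.5,8.5,8.5,8.5,8.5,8.5,4,4,4,4,4,4,4,4],"yaw":[0,0,0,0,0,0,0,0,0,0,0,0,0,0,0],"offset":[[-3,0.3,0.5],[-2.9,0.3,2],[0,0,3.5],[0,0,3.5],[0,0,3],[0,0,1.6],[0,0,0.1],[0,0,0],[0,0,0],[0,0,0],[0,0,0],[0,0,0],[0,0,0],[0,0,0],[0,0,0]]}'
```

```text
clock: 9.52
eef_pos: [0.5027, 0.3292, 0.039]
tool_rot: [0.096, 3.135, 0.002]
wrist_force: [-0.7, -2.1, 7.3]
gripper_width: 0.0484
```

```bash
python3 -m crank '{"gripper":[4,4,4,4,4,4,4,4,4,4,4,4,4,4],"yaw":[0,0,0,0,0,0,0,0,0,0,0,0,0,0],"offset":[[0,0,-1.5],[0,0,-3],[0,0,-3],[-0.5,-1.9,-1.5],[-0.8,-3.2,0],[-0.8,-3.2,0],[-0.8,-3.2,0],[-0.8,-3.2,0],[-0.8,-3.2,0],[-0.8,-3.2,0],[-0.8,-3.2,0],[-0.7,-3.3,0],[0,0,0],[0,0,0]]}'
python3 - <<'E'
from h import *
st=r.state();im=camera("wrist");cv2.imwrite("pics/w5.png",im)
C=cam("wrist",st);print(st["eef_pos"],st["wrist_force"],st["gripper_width"])
w=W(P,(0,170,60));print("wheel",w)
t=np.linspace(0,2*np.pi,60)
for rad,col in((.09,(0,255,0)),(.034,(0,0,255))):
    q=np.c_[w[0]+rad*np.cos(t),w[1]+rad*np.sin(t),0*t+.06];cv2.polylines(im,[proj(C,q).round().astype(int)],1,col)
# rim if mould centred at TCP xy, top at
m=st["eef_pos"];zt=m[2]+.073-.039
for rad in(.025,.018):
    q=np.c_[m[0]+rad*np.cos(t),m[1]+rad*np.sin(t),0*t+zt];cv2.polylines(im,[proj(C,q).round().astype(int)],1,(255,255,0))
cv2.imwrite("pics/w5o.png",cv2.resize(im,None,fx=1.5,fy=1.5))
E
```

```text
clock: 10.68
eef_pos: [0.5512, 0.0473, 0.1261]
tool_rot: [0.101, 3.14, 0.001]
wrist_force: [-0.0, 1.5, -3.9]
gripper_width: 0.0484
[0.55116116 0.04725339 0.12605942] [-0.04621805  1.47614325 -3.8640836 ] 0.04840339710547255
wheel [0.55123018 0.04805259 0.06      ]
```

View pics/w5o.png

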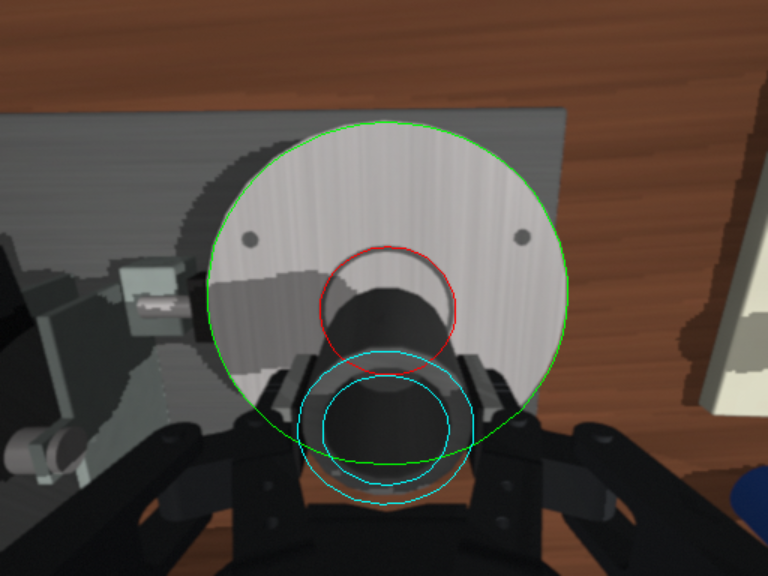

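The wheel overlay matches the picture, and the mould sits about 2 mm toward the robot relative to the tool. I'll correct that and lower.

```bash
python3 -m crank '{"gripper":[4,4,4,4,4,4,4],"yaw":[0,0,0,0,0,0,0],"offset":[[-0.1,0.1,0.8],[-0.1,0,1.3],[0,0,1],[0,0,0.6],[0,0,0.4],[0,0,0],[0,0,0]]}'; python3 -m crank '{"gripper":[4],"yaw":[0],"offset":[[0,0,0.05]]}'
```

```text
clock: 11.32
eef_pos: [0.5533, 0.0502, 0.0848]
tool_rot: [0.094, 3.14, -0.0]
wrist_force: [-0.5, -0.0, -4.3]
gripper_width: 0.0485
clock: 11.4
eef_pos: [0.5535, 0.05, 0.0844]
tool_rot: [0.095, 3.139, -0.0]
wrist_force: [0.3, 0.2, -4.2]
gripper_width: 0.0479
```

```bash
python3 -m crank '{"gripper":[4,4,4],"yaw":[0,0,0],"offset":[[0,-0.15,0.1],[0,0,0.05],[0,0,0]]}';python3 -m crank '{"gripper":[4,4,4],"yaw":[0,0,0],"offset":[[0,0,0.1],[0,0,0.05],[0,0,0]]}'
```

```text
clock: 11.65
eef_pos: [0.5536, 0.0493, 0.084]
tool_rot: [0.095, 3.139, 0.005]
wrist_force: [-2.0, 4.6, 5.0]
gripper_width: 0.0482
clock: 11.9
eef_pos: [0.5536, 0.0494, 0.084]
tool_rot: [0.094, 3.139, 0.004]
wrist_force: [-6.0, 4.2, 12.5]
gripper_width: 0.0479
```

In contact. I'll relieve the force, open, and go up.

```bash
python3 -m crank '{"gripper":[4,4,5.5,6.5,8,8,8,8,8,8,8,8,8,8],"yaw":[0,0,0,0,0,0,0,0,0,0,0,0,0,0],"offset":[[0,0,-0.1],[0,0,-0.05],[0,0,0],[0,0,0],[0,0,0],[0,0,0],[0,0,0],[0,0,-1],[0,0,-2],[0,0,-3.5],[0,0,-4],[0,0,-4],[0,0,-2],[0,0,0]]}'
python3 - <<'E'
from h import *
st=r.state();im=camera("wrist");cv2.imwrite("pics/w6.png",im);sc=camera("scene");cv2.imwrite("pics/s6.png",sc)
C=cam("wrist",st);print(st["eef_pos"])
w=W(P,(0,170,60));t=np.linspace(0,2*np.pi,60)
for rad,z,col in((.09,.06,(0,255,0)),(.034,.06,(0,0,255)),(.025,.118,(255,255,0))):
    q=np.c_[w[0]+rad*np.cos(t),w[1]+rad*np.sin(t),0*t+z];cv2.polylines(im,[proj(C,q).round().astype(int)],1,col)
a=cv2.resize(sc[80:240,150:310],(400,400),interpolation=cv2.INTER_CUBIC);b=cv2.resize(im,(400,300));h=np.zeros((400,800,3),np.uint8);h[:,:400]=a;h[:300,400:]=b;cv2.imwrite("pics/c6.png",h)
E
```

```text
clock: 13.07
eef_pos: [0.5572, 0.0481, 0.2555]
tool_rot: [0.095, 3.127, -0.0]
wrist_force: [1.0, 0.0, 0.7]
gripper_width: 0.0801
[0.55719327 0.04805366 0.25547698]
```

View pics/c6.png

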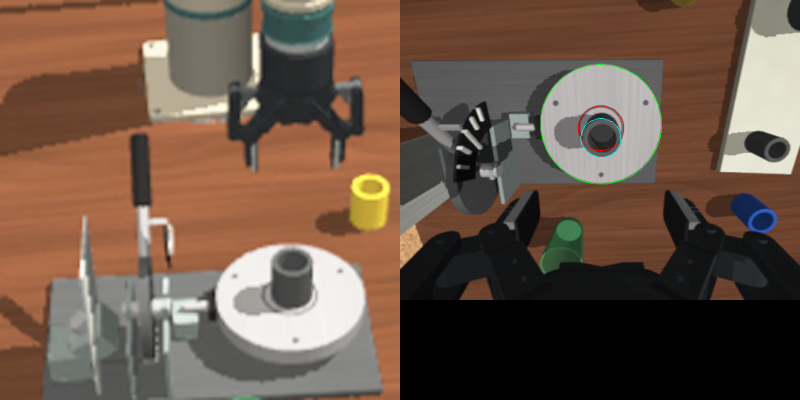

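The mould is within about 2 mm of the ring centre and the lever is holding. Before pressing I need the real side profile of the open fingers, because the knuckles look wider than the tips. I'll overlay a tool-plane grid on the scene picture.

Run:
```python
from h import *
st=r.state();M=R.from_rotvec(st["tool_rot"]).as_matrix();o=st["eef_pos"];C=cam("scene")
im=cv2.imread("pics/s6.png");x0,y0,k=225,60,9
A=cv2.resize(im[y0:y0+64,x0:x0+86],None,fx=k,fy=k,interpolation=cv2.INTER_CUBIC)
f=lambda y,z:tuple(((proj(C,o+M@np.array([0,y,z]))[0]-[x0,y0]+.5)*k).astype(int).tolist())
for y in range(-80,81,10):cv2.line(A,f(y/1e3,-.16),f(y/1e3,.01),(0,0,255) if y%50==0 else (0,200,255),1)
for z in range(-160,11,20):cv2.line(A,f(-.08,z/1e3),f(.08,z/1e3),(0,255,0) if z else (255,0,255),1)
cv2.imwrite("pics/grid.png",A);print(A.shape)
```

```text
(576, 774, 3)
```

View pics/grid.png

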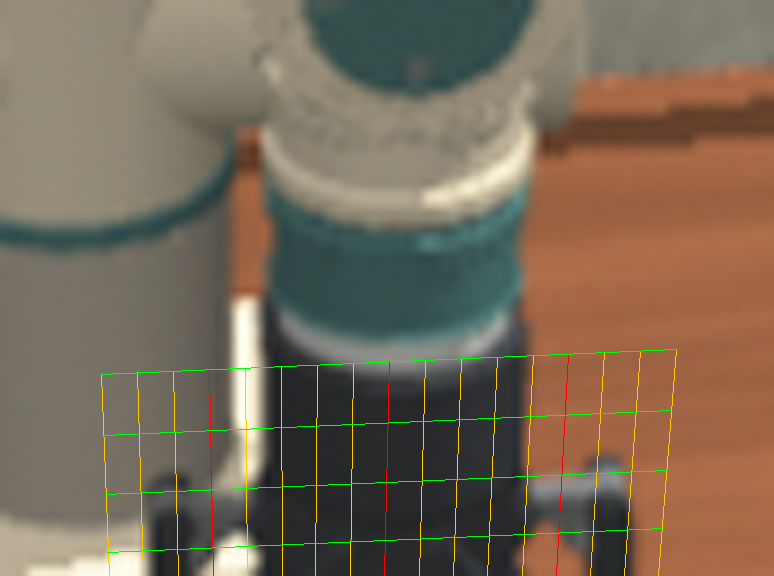

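The knuckles reach ±70 mm at about 100–120 mm behind the TCP. I'll get the rest of the profile numerically on the right side, against wood.

Run:
```python
from h import *
st=r.state();M=R.from_rotvec(st["tool_rot"]).as_matrix();o=st["eef_pos"];C=cam("scene")
im=cv2.imread("pics/s6.png").astype(np.float32)
ys=np.arange(0,95,1.)
for z in range(-135,16,6):
    uv=np.array([proj(C,o+M@np.array([0,y/1e3,z/1e3]))[0] for y in ys],np.float32)
    c=cv2.remap(im,uv[None,:,0],uv[None,:,1],cv2.INTER_LINEAR)[0]
    g=(c[:,2]-c[:,0])<35
    print(z,"".join("#" if v else "." for v in g[::2]), ys[g].max() if g.any() else None)
```

```text
-135 ###################............................. 37.0
-129 ####################............................ 38.0
-123 ####################..........####.............. 66.0
-117 ##################################.............. 67.0
-111 ###################################............. 69.0
-105 ####################################............ 70.0
-99 #####################.....##########............ 70.0
-93 ###################..........#######............ 71.0
-87 ####################..........######............ 71.0
-81 ######################........######............ 71.0
-75 ########################......#######........... 72.0
-69 ......##......#######################........... 72.0
-63 ................#####################........... 73.0
-57 ....................#################........... 73.0
-51 .....................##########................. 69.0
-45 .....................#######.................... 55.0
-39 .....................#######.................... 54.0
-33 .....................#######.................... 54.0
-27 .....................#######.................... 54.0
-21 .....................#######.................... 54.0
-15 ......................####...................... 50.0
-9 ......................###....................... 48.0
-3 ................................................ None
3 ................................................ None
9 ................................................ None
15 ................................................ None
```

Now the profile is clear with the gripper open: the tip spans 42–49 mm, and the knuckles reach 73 mm from about 42 mm above the tip upward. With the tool's y straight across, a knuckle would hit the guard. Turning the tool about 52° lets a fingertip corner reach the button centre while knuckle and body stay about 4 mm clear of the guard, and puts the camera on the far side. I'll move over and turn.

```bash
python3 -m crank '{"gripper":[8.54,8.54,8.54,8.54,8.54,8.54,8.54,8.54,8.54,8.54],"yaw":[0,0,0,0,0,0,0,0,0,0],"offset":[[0,0,-3],[-0.5,-2,-1.5],[-1,-3.9,0],[-1,-3.9,0],[-1,-3.9,0],[-1.1,-3.9,0],[-1.1,-3.9,0],[-1.1,-3.9,0],[-1.1,-3.9,0],[0,0,0]]}' && python3 -m crank '{"gripper":[8.54,8.54,8.54,8.54,8.54,8.54,8.54,8.54,8.54,8.54,8.54,8.54,8.54],"yaw":[-0.95,-0.95,-0.95,-0.95,-0.95,-0.95,-0.95,-0.95,-0.95,-0.95,-0.95,0,0],"offset":[[0,0,0],[0,0,0],[0,0,0],[0,0,0],[0,0,0],[0,0,0],[0,0,0],[0,0,0],[0,0,0],[0,0,0],[0,0,0],[0,0,0],[0,0,0]]}'
cat >> h.py <<'E'
def corner(cx=50,cy=-85):
    # tool shift (cm) so that tip corner (-11,+49.5) mm lies over stand (cx,cy); print clearances after
    st=r.state();M=R.from_rotvec(st["tool_rot"]).as_matrix();c,s=np.cos(P[2]),np.sin(P[2]);S=np.array([[c,-s,0],[s,c,0],[0,0,1]])
    T=S.T@M
    k=(T@np.array([-.011,.0495,-.013]));t=W(P,(cx,cy,88))
    d=t-(st["eef_pos"]+M@np.array([-.011,.0495,-.013]))
    o=np.array([cx,cy])-1000*k[:2]
    ext=lambda a,b:(o+1000*(T@np.array([a,b,0]))[:2]).round(1)
    print("yaw of tool y in stand",np.degrees(np.arctan2(T[1,1],T[0,1])),"tilt",M[:,2].round(4),"centre",o,"knuckle",ext(-.012,.0755),"body",ext(-.038,.0425))
    print("tool shift cm (z to tip at 88mm):",(M.T@d*100).round(2), "tip z",(st["eef_pos"]+M@np.array([-.011,.0495,-.013]))[2])
E
python3 -c "
from h import *
corner();print(r.state()['qpos'].round(2),r.state()['gripper_width'])"
```

```text
clock: 14.0
eef_pos: [0.614, -0.2558, 0.289]
tool_rot: [-0.106, -3.137, 0.003]
wrist_force: [0.9, 0.6, 0.8]
gripper_width: 0.0853
clock: 15.08
eef_pos: [0.6133, -0.2485, 0.2909]
tool_rot: [1.293, -2.861, -0.004]
wrist_force: [0.4, 0.6, 0.5]
gripper_width: 0.0857
yaw of tool y in stand 141.6068772409542 tilt [-0.0031  0.0015 -1.    ] centre [  81.92344547 -124.34552975] knuckle [ 30.2 -68.1] body [ 72.2 -68.2]
tool shift cm (z to tip at 88mm): [-0.19 -0.52 21.61] tip z 0.30408066819785995
[-0.48  0.32  0.16  1.41 -0.   -1.33] 0.08569997627821051
```

```bash
python3 -m crank '{"gripper":[8.54,8.54,8.54,8.54,8.54,8.54,8.54],"yaw":[0,0,0,0,0,0,0],"offset":[[-0.1,-0.25,2],[-0.1,-0.25,3.5],[0,0,3.8],[0,0,2.5],[0,0,1.6],[0,0,0],[0,0,0]]}'
python3 - <<'E'
from h import *
corner()
st=r.state();im=camera("wrist");C=cam("wrist",st);sc=camera("scene");cv2.imwrite("pics/w7.png",im);cv2.imwrite("pics/s7.png",sc)
t=np.linspace(0,2*np.pi,40);a=np.radians(35)
q=[W(P,1000*(np.array([.05,-.082,.088])+.013*(np.cos(x)*np.array([1,0,0])+np.sin(x)*np.array([0,np.cos(a),np.sin(a)])))) for x in t]
cv2.polylines(im,[proj(C,q).round().astype(int)],1,(0,0,255))
g=[W(P,x) for x in((0,-62,202),(100,-62,202),(100,-62,12),(0,-62,12))];cv2.polylines(im,[proj(C,g).round().astype(int)],1,(0,255,255))
M=R.from_rotvec(st["tool_rot"]).as_matrix()
for y in(.042,.0495):
  for x in(-.011,.011):cv2.circle(im,tuple(int(v) for v in proj(C,st["eef_pos"]+M@np.array([x,y,-.013]))[0]),3,(255,255,0),1)
b=cv2.resize(sc[90:250,140:300],(400,400),interpolation=cv2.INTER_CUBIC)
h=np.zeros((400,800,3),np.uint8);h[:,:400]=b;h[:,400:]=cv2.resize(im[134:384,200:450],(400,400),interpolation=cv2.INTER_CUBIC);cv2.imwrite("pics/c7.png",h)
E
```

```text
clock: 15.67
eef_pos: [0.618, -0.2501, 0.1572]
tool_rot: [1.294, -2.86, -0.005]
wrist_force: [0.9, -0.3, -0.4]
gripper_width: 0.0855
yaw of tool y in stand 141.6566770240065 tilt [-0.0034  0.0018 -1.    ] centre [  81.95370296 -124.31514381] knuckle [ 30.2 -68.1] body [ 72.2 -68.1]
tool shift cm (z to tip at 88mm): [-0.   -0.02  8.24] tip z 0.17038032731425473
```

View pics/c7.png

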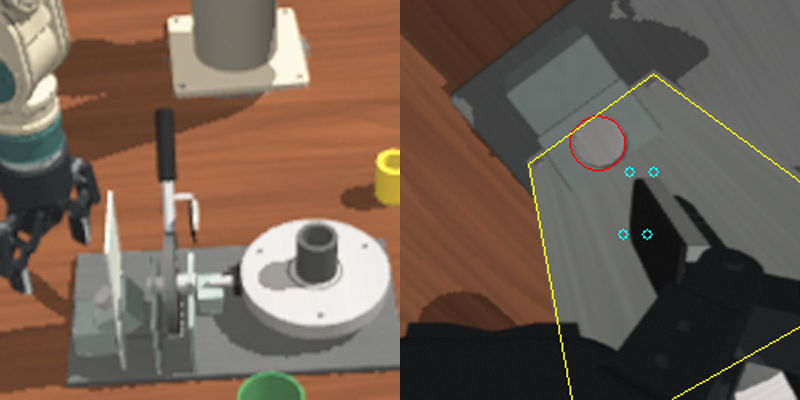

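The projected button circle lies on the real button, and the tip is within about 3 mm of its predicted place. I'll descend with force checks.

```bash
python3 -m crank '{"gripper":[8.54,8.54,8.54,8.54,8.54],"yaw":[0,0,0,0,0],"offset":[[0,0,1],[0,0,1],[0,0,1],[0,0,0.5],[0,0,0]]}' && python3 -m crank '{"gripper":[8.54,8.54,8.54,8.54,8.54],"yaw":[0,0,0,0,0],"offset":[[0,0,1],[0,0,1],[0,0,1],[0,0,0.5],[0,0,0]]}'
```

```text
clock: 16.18
eef_pos: [0.6177, -0.2501, 0.1215]
tool_rot: [1.296, -2.859, -0.005]
wrist_force: [-0.3, -0.6, -1.1]
gripper_width: 0.0855
clock: 16.6
eef_pos: [0.6177, -0.2501, 0.0864]
tool_rot: [1.296, -2.859, -0.005]
wrist_force: [-0.6, -0.5, 0.0]
gripper_width: 0.0855
```

```bash
python3 -m crank '{"gripper":[8.54,8.54,8.54,8.54],"yaw":[0,0,0,0],"offset":[[0,0,0.4],[0,0,0.4],[0,0,0.3],[0,0,0]]}'; python3 -c "
from h import *
corner()"
```

```text
clock: 16.93
eef_pos: [0.6189, -0.2507, 0.0773]
tool_rot: [1.297, -2.861, -0.001]
wrist_force: [-0.3, -0.0, 0.3]
gripper_width: 0.0856
yaw of tool y in stand 141.72506337005936 tilt [-7.e-04  4.e-04 -1.e+00] centre [  82.03669327 -124.29334815] knuckle [ 30.2 -68.1] body [ 72.2 -68.1]
tool shift cm (z to tip at 88mm): [0.02 0.11 0.23] tip z 0.09033265944499799
```

```bash
python3 -m crank '{"gripper":[8.54,8.54,8.54,8.54],"yaw":[0,0,0,0],"offset":[[0,0.1,0.3],[0,0,0.3],[0,0,0.2],[0,0,0]]}';  python3 -c "
from h import *
corner()"
```

```text
clock: 17.27
eef_pos: [0.6186, -0.2501, 0.0699]
tool_rot: [-1.297, 2.861, -0.0]
wrist_force: [0.3, 0.1, 2.2]
gripper_width: 0.085
yaw of tool y in stand 141.7276398655062 tilt [ 3.e-04  0.e+00 -1.e+00] centre [  82.0513176  -124.29536526] knuckle [ 30.2 -68.1] body [ 72.2 -68.1]
tool shift cm (z to tip at 88mm): [ 0.04  0.05 -0.51] tip z 0.08291613467072437
```

```bash
python3 -m crank '{"gripper":[8.54,8.54,8.54,8.54],"yaw":[0,0,0,0],"offset":[[0,0,0.25],[0,0,0.25],[0,0,0.2],[0,0,0]]}'; python3 -m crank '{"gripper":[8.54,8.54,8.54],"yaw":[0,0,0],"offset":[[0,0,0.15],[0,0,0.1],[0,0,0]]}';python3 - <<'E'
from h import *
sc=camera("scene");cv2.imwrite("pics/s8.png",sc);C=cam("scene")
for q in(0,.2,.4,.6):
    print(q,proj(C,[lev(q,140),lev(q,180)]).round(0).tolist(),[int(sc[int(v),int(u)].max()) for u,v in proj(C,[lev(q,l) for l in(130,150,170,190)])])
print([(d["location"],d["score"]) for d in spot_in("lever_grip","scene")])
E
```

```text
clock: 17.6
eef_pos: [0.6186, -0.2502, 0.0626]
tool_rot: [-1.297, 2.861, -0.0]
wrist_force: [0.5, -1.2, 2.9]
gripper_width: 0.0854
clock: 17.85
eef_pos: [0.6187, -0.2502, 0.0604]
tool_rot: [-1.297, 2.861, -0.0]
wrist_force: [0.4, -0.1, 3.6]
gripper_width: 0.0852
0 [[208.0, 166.0], [208.0, 156.0]] [58, 57, 55, 55]
0.2 [[207.0, 161.0], [207.0, 149.0]] [57, 55, 54, 152]
0.4 [[207.0, 157.0], [206.0, 144.0]] [48, 47, 160, 104]
0.6 [[206.0, 155.0], [205.0, 141.0]] [48, 73, 102, 100]
[([205.9, 186.2], 0.86), ([247.8, 255.0], 0.33)]
```

The lever appears to have dropped. I'll hold (slightly deeper) for another second, then compare with the first picture.

```bash
python3 -m crank '{"gripper":[8.54,8.54,8.54,8.54,8.54,8.54,8.54,8.54,8.54,8.54,8.54,8.54],"yaw":[0,0,0,0,0,0,0,0,0,0,0,0],"offset":[[0,0,0.1],[0,0,0],[0,0,0],[0,0,0],[0,0,0],[0,0,0],[0,0,0],[0,0,0],[0,0,0],[0,0,0],[0,0,0],[0,0,0]]}';python3 - <<'E'
from h import *
sc=camera("scene");a=cv2.imread("pics/scene0.png");cv2.imwrite("pics/s9.png",sc)
D=cv2.absdiff(sc,a).max(2)
print("lever region diff",D[145:200,200:214].max(1).tolist())
t0=a[148:176,200:216];m=cv2.matchTemplate(sc[140:190,192:226],t0,cv2.TM_CCOEFF_NORMED);_,v,_,l=cv2.minMaxLoc(m);print("grip match",v,np.array(l)+[192,140])
E
```

```text
clock: 18.95
eef_pos: [0.6185, -0.2502, 0.0594]
tool_rot: [-1.297, 2.861, -0.0]
wrist_force: [-0.5, -0.3, 4.3]
gripper_width: 0.0854
lever region diff [60, 60, 38, 27, 2, 3, 2, 2, 2, 2, 2, 2, 2, 2, 3, 2, 2, 2, 2, 2, 2, 2, 2, 2, 2, 2, 2, 4, 2, 2, 3, 2, 2, 2, 3, 2, 2, 2, 2, 2, 3, 3, 2, 2, 2, 2, 2, 3, 2, 2, 2, 2, 2, 2, 2]
grip match 0.9995240569114685 [200 148]
```

The lever picture is pixel-identical to rest. I'll retreat straight up and do the final check.

```bash
python3 -m crank '{"gripper":[8.54,8.54,8.54,8.54,8.54,8.54,8.54,8.54,8.54,8.54,8.54],"yaw":[0,0,0,0,0,0,0,0,0,0,0],"offset":[[0,0,-0.5],[0,0,-1],[0,0,-2],[0,0,-3],[0,0,-4],[0,0,-4],[0,0,-4],[0,0,-4],[0,0,-1],[0,0,0],[0,0,0]]}';python3 - <<'E'
from h import *
sc=camera("scene");a=cv2.imread("pics/scene0.png");b=cv2.imread("pics/s7.png")
print("lever",cv2.absdiff(sc,a)[150:200,200:214].max(), "mould/wheel vs s7",cv2.absdiff(sc,b)[170:215,240:300].max(2).max(),"counts>40",(cv2.absdiff(sc,b)[170:215,240:300].max(2)>40).sum())
top=camera("top");d=cv2.absdiff(top,cv2.imread("pics/top0.png")).max(2)
for n,(x0,x1,y0,y1) in dict(tumbler=(252,278,105,132),tin=(370,400,155,182),paddle=(355,435,198,265),small=(160,173,162,176),large=(140,162,217,238),yellow=(194,214,230,250)).items():print(n,(d[y0:y1,x0:x1]>40).sum())
Cs,Ct=cam("scene"),cam("top")
print([(np.round(x["location"],1),round(x["score"],2)) for x in spot_in("mould_mid","top")][:6],proj(Ct,W(P,(0,170,90))),r.state()["wrist_force"])
E
```

```text
clock: 19.92
eef_pos: [0.6183, -0.25, 0.2947]
tool_rot: [-1.297, 2.861, -0.0]
wrist_force: [0.4, -0.1, -0.8]
gripper_width: 0.085
lever 3 mould/wheel vs s7 18 counts>40 0
tumbler 0
tin 724
paddle 2534
small 0
large 0
yellow 0
[(array([123.1, 219.4]), 0.77), (array([167.6, 129.4]), 0.65), (array([206.9, 236.6]), 0.62), (array([121. , 177.9]), 0.59), (array([240.4, 182.1]), 0.5)] [[242.34867387 181.68822207]] [-0.72109677 -0.76813243 -0.58723133]
```

Tin and paddle differ in the top view, probably because the arm or its shadow covers them. I'll check them in the scene view before handing in.

Run:
```python
from h import *
sc=camera("scene");a=cv2.imread("pics/scene0.png")
for n,(x0,x1,y0,y1) in dict(tin=(85,125,200,250),paddle=(60,140,160,212)).items():
    m=cv2.matchTemplate(sc[y0-6:y1+6,x0-6:x1+6],a[y0:y1,x0:x1],cv2.TM_CCOEFF_NORMED);_,v,_,l=cv2.minMaxLoc(m);print(n,v,l,"(6,6)=unmoved")
for t in("tin","paddle"):print(t,[(np.round(d["location"],1),d["score"]) for d in spot_in(t,"scene")][:1])
r.hand_in()
```

```text
tin 0.9733487367630005 (6, 6) (6,6)=unmoved
paddle 0.9008957743644714 (6, 6) (6,6)=unmoved
tin [(array([105.9, 228.2]), 0.58)]
paddle [(array([113.7, 192.6]), 0.73)]
the job is handed in; nothing more can be done
```

The job is done in the order asked and handed in at about 20 s of the 67 s allowed.

- **Lever lifted:** I lifted it to about 0.69 and let go. In the wrist picture it held at about 0.60, the third notch.
- **Mould placed:** The middle-sized mould stands upright on the wheel, within about 2 mm of the ring's centre.
- **Button pressed:** The moves could not tilt the tool. I pressed with one fingertip of the open gripper instead, turned about 52° so the knuckles and body cleared the heat guard. The button stayed in, at about 4 N, for over a second after the lever was seen down.
- **Last checks:** The lever's picture matches its picture at rest, and the mould did not move during the press. The small and large moulds, the yellow look-alike and the glass show no change.
- **One check disagreed:** The top camera showed changes around the tin and the paddle, probably the arm or its shadow over them. Matching them in the scene camera found both unmoved, with scores of 0.97 for the tin and 0.90 for the paddle.

I saw no sign of touching the guard: the wrist force stayed near zero on the way down and was only a few newtons during the press.

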